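Hold the laser's beam shutter open

TASK

For the alignment check, open the laser's beam shutter: first flip the yellow safety catch all the way over by its thumb paddle so that it stays clear of the lever, then take the red-handled lever it guards and pull it towards the robot's side right to its stop. It springs back, so finish with the gripper still holding it fully pulled; do not pull on the lever before the catch is clear, and leave the blue-handled lever and the other things on the bench alone.

Things in the scene. Friction and masses are not known exactly. Their poses are not given: they have to be found in the camera images.
- shutter_unit: black box fixed to the bench, with the red-handled lever, the yellow catch and an orange blade over a green window. Origin on the bench surface straight below the lever's pivot; x points away from the operator's (robot's) side, y left, z up. Box: x -85 to 85, y -115 to 50, top at z 70 mm; foot 10 mm longer and 5 mm wider all round, 8 mm high. May swap sides with the blue-handled unit
- shutter_lever (a joint): angle of the red-handled lever: 0 at rest, leaning 0.4 rad away (+x of the unit) from upright; 0.75 at the stop, leaning 0.35 rad towards the robot (-x). Hinge along the unit's y through its point (0, 0, 55) mm. A spring pulls it back to 0: about 2 N at the handle at rest, 4.5 N at the stop. With the catch closed, the catch's pawl blocks the lever (12 mm steel shaft) after about 0.1 rad
- shutter_lever_knob (a point): centre of the lever's red handle, a barrel 28 mm in diameter lying along the unit's y, 32 mm long with flat ends, 150 mm from the pivot; at rest at (58, 0, 193) mm of the unit, at the stop at (-51, 0, 196). Moves with the lever
- catch (a joint): angle of the yellow catch: 0 closed, 1.2 fully flipped over (its stop); starts between 0 and 0.12. Hinge along the unit's x through its point (3, 45, 88) mm. A stiff hinge (about 2 N at the paddle) keeps it where it is left. It is a rocker: pressing the paddle down lifts the pawl out of the lever's way; the pawl clears the shaft only beyond about 0.9
- catch_pad (a point): point on the upper face of the catch's thumb paddle, 55 mm from its hinge. The paddle is a yellow plate 30 mm wide (along the unit's x), 66 mm long, 7 mm thick, sticking out to the unit's +y; closed it rises outwards 0.6 rad above level, fully flipped it slopes outwards 0.6 rad below level. Nothing of the unit lies below it beyond the unit's y = 55 mm
- catch_pawl (a point): middle of the catch's yellow pawl, a bar 60 mm long and 12 mm square reaching from the hinge to the unit's -y; closed it lies level in front of the lever's shaft, 88 mm above the bench; fully flipped its end stands up to about 150 mm above the bench, 12 mm beside the shaft
- purge_unit: similar fixed unit with a blue handle and neither catch nor window, to be left alone. Origin on the bench below its pivot; box x -85 to 85, y -50 to 50, top at z 70 mm; handle at (58, 0, 193) mm
- purge_lever (a joint): angle of the blue-handled lever, 0 at rest; springs back
- coupon: dark steel weld plate, 50 x 90 x 6 mm, lying on the pad; bystander; origin at its underside
- nozzle: brass cone nozzle, 28 mm wide, 45 mm tall, standing on the pad; bystander; origin at its underside
- bottle: white bottle with blue cap, 60 mm wide, 150 mm tall; bystander; origin at its underside
- mug: blue mug, 80 mm wide, 90 mm tall; bystander; origin at its underside
- screwdriver: screwdriver with orange handle, lying; bystander
- wrench: steel wrench, lying; bystander
- filter: white block-shaped filter, 60 x 60 x 30 mm; bystander; origin at its underside

How it is judged:
On the way, in this order (a step that is already met when the one before it is completed fails the run):
1. the catch is flipped over (beyond 1.0 rad) while the lever is still at rest (value of joint catch above 1 rad and value of joint shutter_lever below 0.15 rad), for 0.2 s.
2. the fingers hold the red-handled lever pulled to its stop, the catch still flipped (value of joint shutter_lever above 0.62 rad and contact force between the fingers and shutter_lever above 0.7 N and value of joint catch above 1 rad), for 0.5 s.
At the end, for the whole second after the job is handed in: The catch is flipped beyond 1.0 of 1.2 rad, the red-handled lever is held still beyond 0.62 of 0.75 rad by the fingers (contact over 0.7 N), the blue-handled lever is at rest (under 0.1 rad), and no bystander has moved 30 mm or more (all of step 2 and velocity of joint shutter_lever between -0.1 and 0.1 rad/s and value of joint purge_lever below 0.1 rad and distance of each of coupon, nozzle, bottle, mug, screwdriver, wrench, filter from where it was at the start of the episode below 0.03 m); the arm keeps its last pose, push and grip.
It fails at once if the red-handled lever is forced while the catch is not clear (value of joint shutter_lever above 0.25 rad and value of joint catch below 0.8 rad).
It fails at once if the blue-handled lever is pulled (value of joint purge_lever above 0.2 rad).
It fails at once if a bystander is pushed away or knocked over (distance of any of coupon, nozzle, bottle, mug, screwdriver, wrench, filter from where it was at the start of the episode above 0.04 m).
It also fails if it takes over 42 s, if anything falls off the work surface, if the arm or the gripper's body presses on something with over 40 N, if the wrist force passes 120 N, or if a joint passes its speed limit or range.

ROBOT

A 7-joint arm with a two-finger parallel gripper is mounted at the origin on the work surface. World frame = base frame: x ahead of the robot, y to its left, z up, the work surface at z = 0. Lengths are in m, angles in rad, forces in N, time in s.
With the tool pointing down it reaches from about 0.4 to 0.85 m from the base axis. Payload 10.4 kg.
Tool frame: the origin (TCP) lies between the finger pads; the fingertips stand 22 mm ahead of it and the grasp point (between the pads) lies 3 mm ahead of it; z points along the fingers, y is the line along which they close (so a half turn about z gives the same grasp; the last joint's range is limited). The gripper opens to 85 mm and grips with 20 to 120 N. Pads are 22 mm wide; open, the fingers measure 114 mm over their backs; the gripper's body (76 mm by 85 mm) begins 54 mm behind the grasp point. The pads swing forward as they close: fully open they stand 13 mm farther back than shut.
Start: joints at [-1.346, 0.332, -0.065, 1.46, 0.022, 1.35, -0.088], TCP at [0.153, 0.606, 0.253] pointing down, gripper open.
Joint ranges: [-2.6, 2.6], [-0.5, 2.12], [-1.47, 1.34], [0.16, 2.42], [-1.27, 4.41], [0.06, 2.06], [-2.6, 2.6]. Speed limits (rad/s): [2.22, 2.22, 2.79, 2.79, 3.14, 3.14, 3.14].

INTERFACE

Orientations are given as a unit quaternion [x, y, z, w].
In Python, from workcell import manip, camera, ticket, boxes_of, outline_of gives the robot as it stands.
- The arm moves only by the tool carry_out, never from a script. Its argument "deltas" is a list of rows, each a list of 5 numbers: the shift along the tool's x, y, z as a fraction of full scale, then the turn about the tool's z as a fraction of full scale, then the opening, from -1 (shut) to 1 (fully open), so that 0 is half open. In form: [[tx, ty, tz, spin, gripper], ...]. A call has 1 to 20 rows; each row is the pose to reach, as a shift and turn from the pose commanded when the call began, along the tool's axes at that moment; what a row does not reach only later rows make up. Full scale, the value 1, is 150 mm for a shift and 30 degrees for a turn. A row lasts 1/8 s, in which the tool goes at most 62.5 mm and 10.7 degrees, less where a joint would pass 70% of its speed; a pose out of reach is approached as far as the arm can. A call with a number of a shift or a turn outside -1 to 1 is refused whole. A call with a gripper value outside its range is refused whole. The fingers move at their own pace and stop on an object; "force" is the grip in N (left out, the last holds). Time passes only in rows, so rows that repeat a pose let the fingers close. It gives the time, the measured TCP pose, the force, the opening and the grip force at its end, in the units of the state.
- manip.get_obs(): the state, without advancing time (a new reading comes with each control period).
- camera(name): name is "scene" or "top"; returns a dict with "img" (384x512x3 uint8, red, green, blue), "depth" (384x512 float32, m along the optical axis (not along the pixel's ray), 0 where there is no reading), "vertical_fov" (degrees; the focal length in pixels is half the picture's height over the tangent of half this angle, whatever the lens; pixels are square), "cx", "cy" (the principal point, pixels), "R" (3x3) and "t" (3): a world point X has camera coordinates R X + t. Camera axes: x right, y down, z forward; pixel columns grow to the right and rows downward; lengths in m; the calibration is good to about 2 mm. A picture is of the moment at which its call begins.
- ticket.hand_in(): hands the job in; it is judged then, once.
Trained networks look in a picture, given as the dict that the camera call returned (one of the last four; its "shot" number tells which), for a name from the list of things; names that differ only in an ending like _2 or _b are one class to them, and where a whole thing is asked for, a point or a joint stands for the part that bears it (a point fixed in the world has none). Each returns a list of dicts, best first, with "conf" (0 to 1); they miss things now and then, are a little off and sometimes report something else, mostly with a low value. They report only what shows in the picture. A call takes as long as a camera call.
- boxes_of(query, picture): "position" ([x, y, z] in m, in world coordinates, good to about 4 mm: the middle of the surface that is visible of it).
- outline_of(query, picture): "region" (384x512 bool, what is visible of it).
The state is a dict: "clock": time; "joint_pos": joint angles; "joint_velocities": joint speeds; "tau": joint torques, N m; "position": TCP position; "ee_rot": TCP orientation; "ft_force": force on the tool from outside, world axes, zero at the start; "torque": the same for the moment, N m; "grip_width": opening from 0.0 (shut) to 1.0 (fully open); "grasp_force": force on a finger pad.
Only numpy, scipy, OpenCV 4.12 (cv2) and the standard library are available. Lean on these libraries where they do the work, as an engineer would, in place of code of your own. Each camera call takes 0.05 s, during which the arm holds its last target. There are 200 camera calls.

## Working session

There is one attempt and no reset: what is moved stays moved. The work goes in short steps, Python scripts to look and compute and a tool call to move; the robot and the scene stay as the last step left them, time stands still between calls to the robot, and variables do not carry over. Pictures are saved under pics/ and viewed, at most 10 in all, crops included, and the job is handed in when it is done.

Besides the shell and the picture viewer there is one more tool, called after "Call:" by a JSON object that holds its "method" and its "body", one argument or row to a line. carry_out: Moves the arm, as the interface text tells. Its arguments: {"type":"object","properties":{"deltas":{"type":"array","items":{"type":"array","items":{"type":"number"}}},"force":{"type":"number"}},"required":["deltas"]}

```bash
mkdir -p pics
cat > h.py <<'E'
from workcell import manip, camera, ticket, boxes_of, outline_of
import numpy as np, cv2
from scipy.spatial.transform import Rotation as Ro
def cloud(p):
    h,w=p["depth"].shape; f=h/2/np.tan(np.radians(p["vertical_fov"])/2)
    v,u=np.mgrid[:h,:w]; d=p["depth"]
    c=np.stack([(u-p["cx"])/f*d,(v-p["cy"])/f*d,d],-1)
    return (c-p["t"])@p["R"]
def save(p,n): cv2.imwrite("pics/"+n+".png",cv2.cvtColor(p["img"],cv2.COLOR_RGB2BGR))
E
python3 - <<'E'
from h import *
o=manip.get_obs(); print(o["clock"],o["position"],o["ee_rot"],o["grip_width"]); print(Ro.from_quat(o["ee_rot"]).as_matrix().round(3))
for n in("top","scene"):
    p=camera(n); save(p,n+"0"); C=cloud(p)
    for q in("shutter_lever_knob","catch_pad","catch_pawl","shutter_unit","purge_unit","purge_lever","bottle","mug"):
        for b in boxes_of(q,p)[:2]: print(n,q,np.round(b["position"],3),round(b["conf"],2))
        if q in("shutter_unit","purge_unit"):
            for b in outline_of(q,p)[:1]:
                P=C[b["region"]&(p["depth"]>0)]; P=P[abs(P[:,2]-.07)<.006]
                print(len(P), len(P) and cv2.minAreaRect(P[:,:2].astype(np.float32)))
E
```

```text
0.0 [0.15319549 0.60557393 0.25251184] [ 1.23552010e-01  9.92337849e-01 -7.00967871e-04 -5.54161771e-05] 0.9986332456258853
[[-0.969  0.245 -0.   ]
 [ 0.245  0.969 -0.001]
 [-0.    -0.001 -1.   ]]
top shutter_lever_knob [ 0.579 -0.217  0.198] 0.72
top shutter_lever_knob [ 0.762 -0.095  0.046] 0.34
top catch_pad [ 0.524 -0.174  0.104] 0.76
top catch_pawl [ 0.529 -0.168  0.098] 0.61
top shutter_unit [ 0.533 -0.252  0.066] 0.76
2812 ((0.5385153293609619, -0.2600584030151367), (0.1699323058128357, 0.16548015177249908), 10.37631893157959)
top purge_unit [0.756 0.023 0.013] 0.61
top purge_unit [0.501 0.169 0.072] 0.6
1698 ((0.5015931129455566, 0.17910054326057434), (0.10041553527116776, 0.1698242872953415), 79.6438217163086)
top purge_lever [0.554 0.17  0.205] 0.72
top purge_lever [ 0.526 -0.169  0.102] 0.2
top bottle [0.544 0.44  0.101] 0.75
top mug [0.755 0.022 0.013] 0.62
top mug [ 0.596 -0.502  0.046] 0.6
scene shutter_lever_knob [ 0.583 -0.218  0.185] 0.63
scene shutter_lever_knob [ 0.534 -0.177  0.094] 0.42
scene catch_pad [ 0.583 -0.217  0.183] 0.57
scene catch_pad [ 0.529 -0.18   0.102] 0.45
scene catch_pawl [ 0.534 -0.175  0.096] 0.72
scene shutter_unit [ 0.583 -0.226  0.074] 0.78
1483 ((0.5405181050300598, -0.2590131163597107), (0.1737067848443985, 0.16777321696281433), 10.53258991241455)
scene purge_unit [0.547 0.183 0.071] 0.59
scene purge_unit [ 0.327 -0.258  0.017] 0.53
1582 ((0.5038227438926697, 0.18119147419929504), (0.0995977520942688, 0.17181286215782166), 80.65433502197266)
scene purge_lever [0.558 0.179 0.193] 0.63
scene bottle [0.568 0.453 0.087] 0.97
scene bottle [ 0.585 -0.214  0.186] 0.49
scene mug [ 0.611 -0.475  0.058] 0.69
scene mug [ 0.768 -0.092  0.038] 0.34
```

View pics/top0.png

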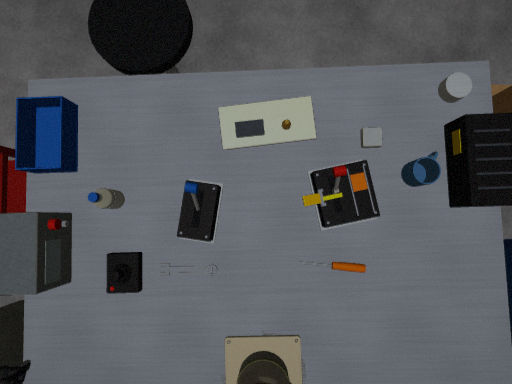

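View pics/scene0.png

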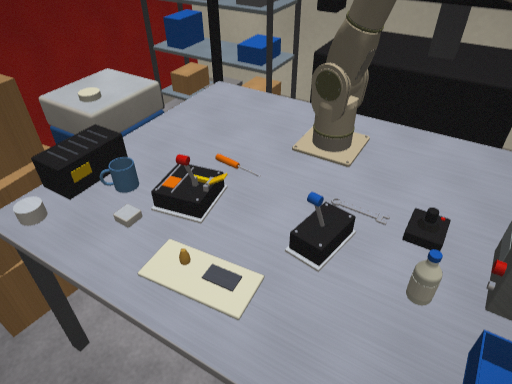

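Top view: the shutter unit is at about (345,195) with the yellow catch at (322,200) and the red knob at (340,171). The blue unit is at (200,205), the bottle at (105,198) and the gripper at bottom left. The scene view agrees. Next I refine the unit frame from the coloured pixels.

```bash
cat >> h.py <<'E'
YAW=np.radians(10.4); O=np.array([.5336,-.2275,0])
U=Ro.from_euler("z",YAW).as_matrix()   # columns: unit axes in world
def unit(P): return (P-O)@U
def colour(p,lo,hi):
    m=cv2.inRange(cv2.cvtColor(p["img"],cv2.COLOR_RGB2HSV),lo,hi)>0
    P=unit(cloud(p)); return P[m&(p["depth"]>0)&(abs(P[...,0])<.12)&(abs(P[...,1])<.13)&(P[...,2]>.03)]
def go(tgt,ang=None):
    "shift in tool axes /150mm to world TCP target, spin so tool y lies along unit y"
    o=manip.get_obs(); R=Ro.from_quat(o["ee_rot"]).as_matrix()
    d=R.T@(np.array(tgt)-o["position"]); y=R.T@U[:,1]
    return (d/.15).round(3), round(np.degrees(np.arctan2(-y[0],y[1]))/30,3)
E
python3 - <<'E'
from h import *
for n in("top","scene"):
    p=camera(n)
    for c,lo,hi in(("red",(0,150,80),(5,255,255)),("yel",(22,150,90),(33,255,255))):
        P=colour(p,lo,hi)*1e3; print(n,c,len(P)); print(np.percentile(P,[2,25,50,75,98],axis=0).round(0))
    Q=P[P[:,1]>40]; print("paddle slope",np.polyfit(Q[:,1],Q[:,2],1).round(3))
print(go([.5336,-.2275,.3]), U.round(3))
E
```

```text
top red 107
[[ 46. -16. 197.]
 [ 51.  -9. 202.]
 [ 57.  -1. 204.]
 [ 63.   7. 206.]
 [ 69.  14. 208.]]
top yel 253
[[-11. -12.  75.]
 [ -5.  27.  95.]
 [ -0.  61. 103.]
 [  6.  80. 115.]
 [ 16.  98. 126.]]
paddle slope [ 0.649 62.913]
scene red 107
[[ 52. -14. 187.]
 [ 63.  -4. 194.]
 [ 67.   6. 200.]
 [ 71.  14. 204.]
 [ 73.  16. 209.]]
scene yel 154
[[-14.  -3.  74.]
 [ -2.  22.  95.]
 [  4.  57. 101.]
 [ 12.  81. 116.]
 [ 19. 100. 127.]]
paddle slope [ 0.671 61.019]
(array([-3.821, -4.765, -0.312]), np.float64(-0.82)) [[ 0.984 -0.181  0.   ]
 [ 0.181  0.984  0.   ]
 [ 0.     0.     1.   ]]
```

Call:
{"method": "carry_out", "body": {
  "deltas": [
    [0,0,-0.35,0,-1],
    [-0.3,-0.3,-0.5,0,-1],
    [-0.7,-0.6,-0.5,-0.3,-1],
    [-1,-0.9,-0.5,-0.6,-1],
    [-1,-1,-0.5,-0.82,-1],
    [-1,-1,-0.5,-0.82,-1]
  ]
}}

```text
clock: 1.95
position: [0.2632, 0.422, 0.3291]
ee_rot: [-0.089, 0.996, 0.001, 0.0]
ft_force: [-0.3, 0.5, 0.9]
grip_width: -0.005
grasp_force: 0.0
```

Call:
{"method": "carry_out", "body": {
  "deltas": [
    [-0.35,-0.1,0,0,-1],
    [-0.7,-0.4,0,0,-1],
    [-1,-0.8,0,0,-1],
    [-1,-1,0,0,-1]
  ]
}}

```text
clock: 2.45
position: [0.4384, 0.3024, 0.3277]
ee_rot: [-0.089, 0.996, -0.0, -0.0]
ft_force: [-0.5, -0.1, 0.4]
grip_width: -0.002
grasp_force: 0.0
```

Call:
{"method": "carry_out", "body": {
  "deltas": [
    [0,-0.4,0,0,-1],
    [0,-0.8,0,0,-1],
    [0,-1,0,0,-1]
  ]
}}

```text
clock: 2.82
position: [0.4643, 0.1536, 0.3286]
ee_rot: [-0.089, 0.996, 0.0, 0.0]
ft_force: [-0.9, 0.9, 0.5]
grip_width: 0.001
grasp_force: 0.0
```

Call:
{"method": "carry_out", "body": {
  "deltas": [
    [0,-0.4,0,0,-1],
    [0,-0.8,0,0,-1],
    [0,-1,0,0,-1],
    [0,-1,0,0,-1],
    [0,-1,0,0,-1]
  ]
}}

```text
clock: 3.45
position: [0.4909, 0.0099, 0.3282]
ee_rot: [-0.091, 0.996, 0.0, -0.0]
ft_force: [0.2, 0.7, 0.6]
grip_width: -0.005
grasp_force: 0.0
```

Run:
```python
from h import *
print(go(O+U@[.003,.092,.18]), manip.get_obs()["position"], manip.get_obs()["joint_pos"])
```

```text
(array([-0.013, -0.995,  0.988]), np.float64(0.002)) [0.49091797 0.00987249 0.32818115] [-0.59452759 -0.01981642  0.47913629  1.70537741  0.00915021  1.45393998
  1.63698012]
```

Call:
{"method": "carry_out", "body": {
  "deltas": [
    [0,-0.4,0,0,-1],
    [0,-0.8,0.2,0,-1],
    [0,-1,0.6,0,-1],
    [0,-1,0.98,0,-1],
    [0,-1,0.98,0,-1],
    [0,-1,0.98,0,-1]
  ]
}}

```text
clock: 4.2
position: [0.519, -0.1381, 0.1832]
ee_rot: [-0.092, 0.996, -0.0, 0.001]
ft_force: [0.4, 0.5, 0.4]
grip_width: -0.0
grasp_force: 0.0
```

Run:
```python
from h import *
o=manip.get_obs();print(unit(o["position"]).round(4),go(O+U@[.003,.092,.085]))
p=camera("scene"); cv2.imwrite("pics/s1.png",cv2.resize(p["img"][130:230,130:270,::-1],None,fx=5,fy=5))
```

```text
[0.0018 0.0905 0.1832] (array([-0.007,  0.01 ,  0.655]), np.float64(0.004))
```

View pics/s1.png

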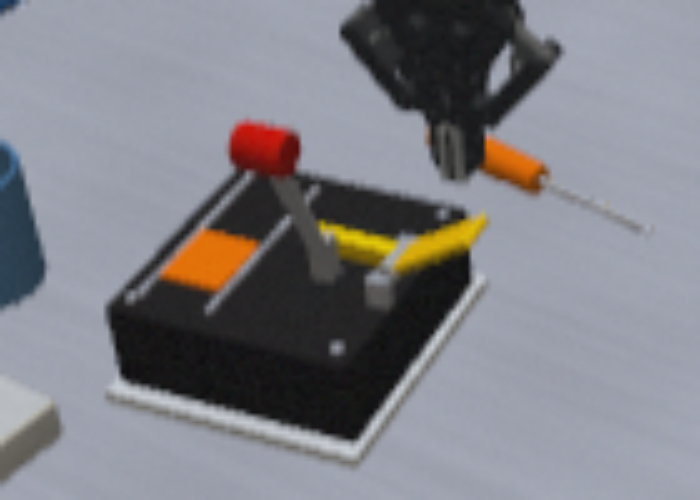

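The fingers are right above the paddle, but the knuckles are wide along the unit's y and could meet the raised pawl. I'll turn the gripper a quarter turn first.

Call:
{"method": "carry_out", "body": {
  "deltas": [
    [0,0,0,0.33,-1],
    [0,0,0,0.66,-1],
    [0,0,0,1,-1],
    [0,0,0,1,-1]
  ]
}}

```text
clock: 4.75
position: [0.5191, -0.1387, 0.1835]
ee_rot: [0.169, 0.986, 0.001, 0.002]
ft_force: [-0.7, 0.8, 0.2]
grip_width: -0.002
grasp_force: 0.0
```

Run:
```python
from h import *
o=manip.get_obs();print(unit(o["position"]).round(4),go(O+U@[.003,.094,.085]),o["joint_pos"].round(2))
```

```text
[0.0018 0.09   0.1835] (array([0.009, 0.026, 0.657]), np.float64(-0.995)) [-0.45  0.22  0.71  1.82 -0.15  1.16  1.54]
```

Call:
{"method": "carry_out", "body": {
  "deltas": [
    [0,0,0,0.33,-1],
    [0,0,0,0.66,-1],
    [0,0,0,1,-1],
    [0,0,0,1,-1]
  ]
}}

```text
clock: 5.25
position: [0.5185, -0.139, 0.1824]
ee_rot: [0.417, 0.909, 0.0, 0.001]
ft_force: [-0.5, 0.5, 0.7]
grip_width: 0.001
grasp_force: 0.0
```

Call:
{"method": "carry_out", "body": {
  "deltas": [
    [0,0,0,0.33,-1],
    [0,0,0,0.66,-1],
    [0,0,0,1,-1],
    [0,0,0,1,-1],
    [0,0,0,1,-1]
  ]
}}

```text
clock: 5.88
position: [0.518, -0.1392, 0.1816]
ee_rot: [0.637, 0.771, 0.0, 0.0]
ft_force: [-0.4, 0.0, 0.6]
grip_width: 0.002
grasp_force: 0.0
```

Run:
```python
from h import *
o=manip.get_obs();print(unit(o["position"]).round(4),go(O+U@[.003,.094,.085]),o["joint_pos"].round(2),o["ft_force"])
```

```text
[0.0006 0.0897 0.1816] (array([0.028, 0.016, 0.644]), np.float64(-2.986)) [-0.57  0.24  0.86  1.83 -0.2   1.16  0.55] [-0.44539778  0.02278546  0.63310934]
```

Call:
{"method": "carry_out", "body": {
  "deltas": [
    [0.03,0.02,0.1,0,-1],
    [0.03,0.02,0.2,0,-1],
    [0.03,0.02,0.28,0,-1],
    [0.03,0.02,0.36,0,-1],
    [0.03,0.02,0.44,0,-1],
    [0.03,0.02,0.52,0,-1],
    [0.03,0.02,0.58,0,-1],
    [0.03,0.02,0.62,0,-1],
    [0.03,0.02,0.62,0,-1]
  ]
}}

```text
clock: 7.0
position: [0.5196, -0.1343, 0.0878]
ee_rot: [0.64, 0.768, -0.0, -0.0]
ft_force: [-0.2, 0.3, -0.5]
grip_width: -0.001
grasp_force: 0.0
```

Run:
```python
from h import *
o=manip.get_obs();print(unit(o["position"]).round(4),o["ft_force"])
for n in("top","scene"):
    P=colour(camera(n),(22,150,90),(33,255,255))*1e3; print(len(P)); 
    for s,Q in(("out",P[P[:,1]>55]),("in",P[P[:,1]<40])):
        if len(Q)>8: print(n,s,len(Q),Q.mean(0).round(),Q.max(0).round(),Q.min(0).round(),np.polyfit(Q[:,1],Q[:,2],1).round(2))
```

```text
[0.003  0.0942 0.0878] [-0.16547913  0.2973821  -0.53626337]
0
215
scene out 108 [10. 78. 72.] [ 42. 101. 124.] [-11.  56.  54.] [ -0.6  118.89]
scene in 75 [ -1.  29. 123.] [  8.  40. 147.] [-65. -20.  68.] [  0.71 102.64]
```

Call:
{"method": "carry_out", "body": {
  "deltas": [
    [0,0,0.02,0,-1],
    [0,0,0.04,0,-1],
    [0,0,0.05,0,-1],
    [0,0,0.05,0,-1]
  ]
}}

```text
clock: 7.6
position: [0.5211, -0.135, 0.0835]
ee_rot: [0.64, 0.768, 0.001, 0.001]
ft_force: [-11.8, 2.9, 35.5]
grip_width: -0.001
grasp_force: 15.7
```

Run:
```python
from h import *
o=manip.get_obs();print(unit(o["position"]).round(4),o["ft_force"])
p=camera("scene");P=unit(cloud(p))
cv2.imwrite("pics/s2.png",cv2.resize(p["img"][130:230,130:270,::-1],None,fx=5,fy=5))
```

```text
[0.0044 0.0932 0.0835] [-11.76754983   2.94392231  35.4916856 ]
```

View pics/s2.png

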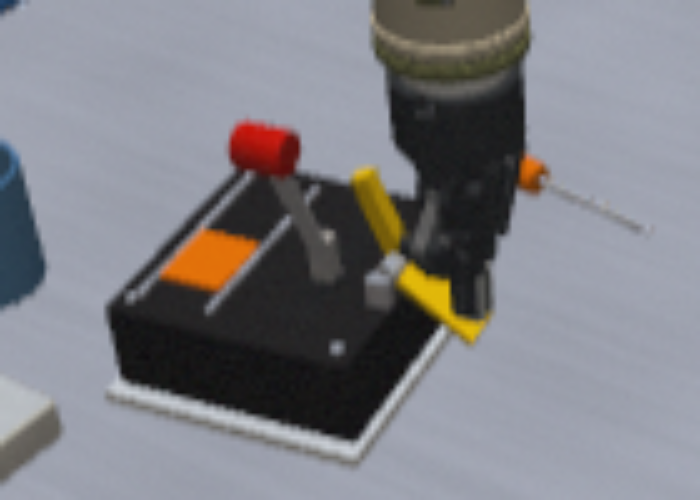

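The catch is hard on its stop: paddle down, pawl upright, 35 N push. Now lift straight up, turn back and open.

Call:
{"method": "carry_out", "body": {
  "deltas": [
    [0,0,-0.1,0,-1],
    [0,0,-0.4,0,-1],
    [0,0,-0.8,0,-1],
    [0,0,-1,-0.33,-1],
    [0,0,-1,-0.66,-1],
    [0,0,-1,-1,-1],
    [0,0,-1,-1,-1]
  ]
}}

```text
clock: 8.52
position: [0.5198, -0.1343, 0.2308]
ee_rot: [0.42, 0.908, 0.0, -0.0]
ft_force: [-0.9, 0.6, 0.0]
grip_width: 0.0
grasp_force: 0.0
```

Call:
{"method": "carry_out", "body": {
  "deltas": [
    [0,0,-0.2,-0.33,1],
    [0,0,-0.4,-0.66,1],
    [0,0,-0.4,-1,1],
    [0,0,-0.4,-1,1]
  ]
}}

```text
clock: 9.02
position: [0.5199, -0.1344, 0.2908]
ee_rot: [0.173, 0.985, 0.0, 0.0]
ft_force: [0.3, -0.6, -0.7]
grip_width: 0.842
grasp_force: 0.0
```

Call:
{"method": "carry_out", "body": {
  "deltas": [
    [0,0,0,-0.33,0.5],
    [0,0,0,-0.66,0.5],
    [0,0,0,-1,0.5],
    [0,0,0,-1,0.5],
    [0,0,0,-1,0.5]
  ]
}}

```text
clock: 9.65
position: [0.5198, -0.1344, 0.2905]
ee_rot: [-0.087, 0.996, 0.0, -0.0]
ft_force: [-0.7, -0.7, 0.8]
grip_width: 0.747
grasp_force: 0.0
```

Run:
```python
from h import *
o=manip.get_obs();print(unit(o["position"]).round(4),o["joint_pos"].round(2),o["ft_force"],go(O+U@[.058,0,.27]))
for n in("top","scene"):
  p=camera(n)
  for c,lo,hi in(("red",(0,150,80),(5,255,255)),("yel",(22,150,90),(33,255,255))):
    P=colour(p,lo,hi)*1e3
    if len(P)>9: print(n,c,len(P));print(np.percentile(P,[2,50,98],axis=0).round(0))
```

```text
[0.0032 0.0941 0.2905] [-0.49  0.12  0.73  1.67 -0.08  1.38  1.99] [-0.69539694 -0.72858035  0.77138809] (array([-0.37 , -0.625,  0.136]), np.float64(-0.013))
scene red 106
[[ 50. -14. 186.]
 [ 67.   5. 200.]
 [ 74.  16. 208.]]
scene yel 249
[[-10.  22.  55.]
 [  4.  60.  81.]
 [ 18.  98. 144.]]
```

Call:
{"method": "carry_out", "body": {
  "deltas": [
    [-0.2,-0.32,0,0,0.5],
    [-0.37,-0.625,0,0,0.5],
    [-0.37,-0.625,0.1,0,0.5],
    [-0.37,-0.625,0.1,0,0.5]
  ]
}}

```text
clock: 10.25
position: [0.5907, -0.216, 0.2742]
ee_rot: [-0.09, 0.996, 0.0, -0.001]
ft_force: [0.6, -0.2, -0.3]
grip_width: 0.751
grasp_force: 0.0
```

Run:
```python
from h import *
o=manip.get_obs();print(unit(o["position"]).round(4),go(O+U@[.058,0,.195]),o["ft_force"].round(1))
p=camera("scene"); cv2.imwrite("pics/s3.png",cv2.resize(p["img"][110:210,130:270,::-1],None,fx=5,fy=5))
```

```text
[0.0582 0.001  0.2742] (array([ 0.   , -0.007,  0.528]), np.float64(-0.004)) [ 0.6 -0.2 -0.3]
```

View pics/s3.png

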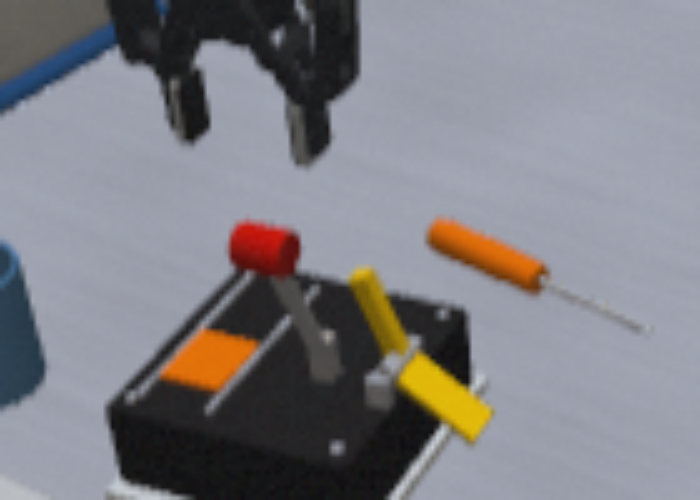

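The catch stays flipped and the open fingers straddle the knob along its axis. Next, descend and grip.

Call:
{"method": "carry_out", "body": {
  "deltas": [
    [0,0,0.2,0,0.5],
    [0,0,0.4,0,0.5],
    [0,0,0.53,0,0.5],
    [0,0,0.53,0,0.5],
    [0,0,0.53,0,-1],
    [0,0,0.53,0,-1],
    [0,0,0.53,0,-1],
    [0,0,0.53,0,-1],
    [0,0,0.53,0,-1]
  ],
  "force": 30
}}

```text
clock: 11.42
position: [0.5922, -0.2175, 0.1978]
ee_rot: [-0.09, 0.996, -0.001, 0.001]
ft_force: [1.2, -3.0, 6.9]
grip_width: 0.371
grasp_force: 34.1
```

Run:
```python
from h import *
o=manip.get_obs();print(unit(o["position"]).round(4),o["ft_force"].round(1),o["grip_width"]*85,o["grasp_force"])
z0=.193
# knob path relative to rest, tool x = -unit x, tool z = down, /150 mm
for a in np.linspace(0,.78,9):
    th=.4-a; x=150*np.sin(th);z=55+150*np.cos(th)
    print(round(a,2),round(-(x-58.4)/150,3),round(-(z-193.2)/150,3))
```

```text
[ 0.0595 -0.0007  0.1978] [ 1.2 -3.   6.9] 31.56377162322049 34.13718223571777
0.0 -0.0 0.0
0.1 0.091 -0.033
0.2 0.186 -0.058
0.29 0.282 -0.073
0.39 0.379 -0.079
0.49 0.477 -0.075
0.58 0.573 -0.062
0.68 0.668 -0.039
0.78 0.76 -0.007
```

Call:
{"method": "carry_out", "body": {
  "deltas": [
    [0.09,0,-0.03,0,-1],
    [0.19,0,-0.06,0,-1],
    [0.28,0,-0.07,0,-1],
    [0.38,0,-0.08,0,-1],
    [0.48,0,-0.075,0,-1],
    [0.57,0,-0.06,0,-1],
    [0.67,0,-0.04,0,-1],
    [0.73,0,-0.02,0,-1],
    [0.74,0,-0.02,0,-1],
    [0.74,0,-0.02,0,-1],
    [0.74,0,-0.02,0,-1],
    [0.74,0,-0.02,0,-1],
    [0.74,0,-0.02,0,-1],
    [0.74,0,-0.02,0,-1]
  ],
  "force": 40
}}

```text
clock: 13.18
position: [0.4842, -0.2373, 0.2009]
ee_rot: [-0.091, 0.996, -0.001, 0.003]
ft_force: [6.2, -3.3, 3.6]
grip_width: 0.366
grasp_force: 41.9
```

Run:
```python
from h import *
o=manip.get_obs();print(unit(o["position"]).round(4),o["ft_force"].round(1),o["grip_width"]*85,o["grasp_force"])
p=camera("scene"); cv2.imwrite("pics/s4.png",cv2.resize(p["img"][110:210,130:270,::-1],None,fx=5,fy=5))
for c,lo,hi in(("red",(0,150,80),(5,255,255)),("yel",(22,150,90),(33,255,255))):
    P=colour(p,lo,hi)*1e3
    if len(P)>9: print(c,len(P));print(np.percentile(P,[2,50,98],axis=0).round(0))
```

```text
[-0.0503 -0.0008  0.2009] [ 6.2 -3.3  3.6] 31.13530104826416 41.92060589790344
red 86
[[-44. -16. 192.]
 [-33.   2. 206.]
 [-28.  16. 215.]]
yel 253
[[-12.  22.  56.]
 [  4.  61.  81.]
 [ 18.  98. 145.]]
```

View pics/s4.png

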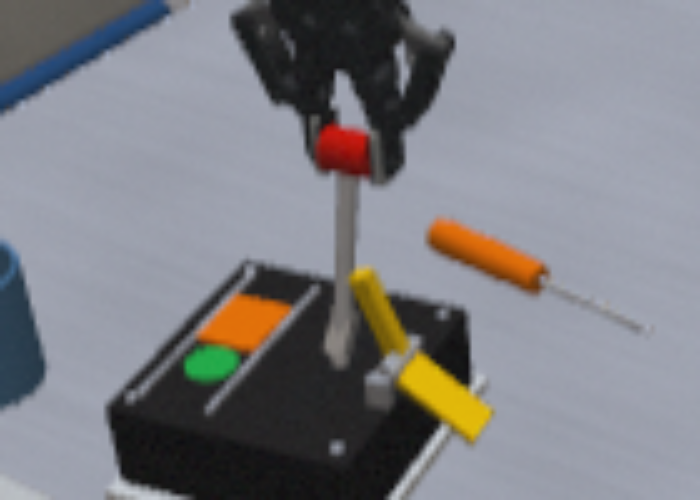

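The lever is pulled, the green window is open and the catch is still over. The knob looks about 6 mm short of its stop position (-44 against -51), so I'll pull a little more.

Call:
{"method": "carry_out", "body": {
  "deltas": [
    [0.02,0,0.01,0,-1],
    [0.04,0,0.01,0,-1],
    [0.06,0,0.02,0,-1],
    [0.06,0,0.02,0,-1],
    [0.06,0,0.02,0,-1],
    [0.06,0,0.02,0,-1],
    [0.06,0,0.02,0,-1],
    [0.06,0,0.02,0,-1]
  ]
}}

```text
clock: 14.22
position: [0.4758, -0.2389, 0.1979]
ee_rot: [-0.091, 0.996, -0.001, 0.003]
ft_force: [7.6, -4.3, 0.7]
grip_width: 0.367
grasp_force: 41.6
```

Run:
```python
from h import *
o=manip.get_obs();print(unit(o["position"]).round(4),o["ft_force"].round(1),o["grip_width"]*85,o["grasp_force"])
p=camera("scene")
for c,lo,hi in(("red",(0,150,80),(5,255,255)),("yel",(22,150,90),(33,255,255))):
    P=colour(p,lo,hi)*1e3
    if len(P)>9: print(c,len(P));print(np.percentile(P,[2,50,98],axis=0).round(0))
```

```text
[-0.0589 -0.0008  0.1979] [ 7.6 -4.3  0.7] 31.22420113369572 41.575618386268616
red 80
[[-53. -14. 191.]
 [-41.   1. 204.]
 [-36.  15. 211.]]
yel 252
[[-10.  23.  55.]
 [  4.  61.  82.]
 [ 18.  98. 145.]]
```

```bash
python3 -c "
from h import *
print(ticket.hand_in())"
```

```text
the job is handed in; nothing more can be done
None
```

I flipped the yellow catch to its stop, then pulled the red lever to its stop as far as the camera can tell, and handed in with the gripper still holding it. No verdict came back.

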